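Fit the charged battery pack flush in the guests' charging caddy

ROBOT

A 6-joint arm with a two-finger parallel gripper is mounted at the origin on the work surface; the furniture and walls round the work are solid. World frame = base frame: x ahead of the robot, y to its left, z up, the work surface at z = 0. Lengths are in mm, angles in rad, forces in N, time in s.
With the tool pointing down it reaches from about 350 to 725 mm from the base axis. Payload 6 kg.
Tool frame: the origin (TCP) lies on the front face of the gripper's body, between the roots of the fingers; the fingertips stand 73 mm ahead of it and the grasp point (between the pads) lies 54 mm ahead of it (robot.grip_depth is the distance from the TCP to the grasp point, in mm); z points along the fingers, x is the direction in which the jaws open and shut, and the axes are right-handed (so a half turn about z gives the same grasp; the last joint's range is limited). The gripper opens to 85 mm and grips with 20 to 120 N. Pads are 22 mm wide; open, the fingers measure 114 mm over their backs; the gripper's body (76 mm by 85 mm) begins 54 mm behind the grasp point. The pads swing forward as they close: fully open they stand 13 mm farther back than shut.
Start: joints at [0.334, 0.04, 0.085, 0, -1.615, -0.334], TCP at [599.985, 0.021, 303.861] pointing down, gripper open.
Joint ranges: [-2.56, 2.56], [-1.29, 2.01], [-1.08, 1.49], [-3.29, 1.98], [-2.81, -0.18], [-2.99, 2.99]. Speed limits (rad/s): [2.57, 2.57, 3.01, 3.14, 3.14, 3.14].

INTERFACE

Orientations are given as a 3x3 rotation matrix whose columns are the frame's x, y, z axes.
In Python, from rig import robot gives the robot as it stands.
- The arm moves only by the tool jog_arm, never from a script. Its argument "motion" is a list of rows, each a list of 6 numbers: the shift along the tool's x, y, z in units of 0.04 m (1.0 is 0.04 m), then the turn, a rotation vector about the tool's x, y, z in units of 0.15 rad (1.0 is 0.15 rad). In form: [[dx, dy, dz, wx, wy, wz], ...]. A call has 1 to 5 rows; each row shifts and turns the commanded pose from where the row before left it, along the tool's axes as they then stand; what a row does not reach is not made up. A row lasts 1/10 s, in which the tool goes at most 50 mm and 8.59 degrees, less where a joint would pass 70% of its speed; a pose out of reach is approached as far as the arm can. A call with a number of a shift or a turn outside -1 to 1 is refused whole. A call with a gripper value outside its range is refused whole. "claw" is the gripper's target within -1 to 1 (shut at 1, half-way at 0, fully open at -1), set as the call begins (left out, the last holds). The fingers move at their own pace and stop on an object; "squeeze" is the grip in N (left out, the last holds). Time passes only in rows, so rows that do not move let the fingers close. It gives the time, the measured TCP pose, the force and the opening at its end, in the units of the state.
- robot.state(): the state, without advancing time (a new reading comes with each control period).
- robot.snapshot(name): name is "scene" or "side" or "wrist"; returns a dict with "pixels" (384x512x3 uint8, red, green, blue), "K" (3x3 intrinsics, pixels), "cam_to_world" (4x4, takes a point from camera to world coordinates). Camera axes: x right, y down, z forward; pixel columns grow to the right and rows downward; lengths in mm; the calibration is good to about 2 mm. The wrist camera is an equidistant fisheye: a pixel r from the principal point sees the ray r / f radians off the axis. A picture is of the moment at which its call begins. There is no depth.
- robot.sign_off(): hands the job in, once; it reports no verdict.
The state is a dict: "clock": time; "q": joint angles; "joint_velocities": joint speeds; "tau": joint torques, N m; "eef_pos": TCP position; "tool_rot": TCP orientation; "wrist_force": force on the tool from outside, world axes, zero at the start; "torque": the same for the moment, N m; "opening": opening from 0.0 (shut) to 1.0 (fully open).
Only numpy, scipy, OpenCV 4.12 (cv2) and the standard library are available. Lean on these libraries where they do the work, as an engineer would, in place of code of your own. Each camera call takes 0.05 s, during which the arm holds its last target. There are 200 camera calls.

TASK

The battery pack with the green light is charged: lift it out of the charging strip and fit it into the empty bay of the table caddy, pressed down until it is fully home and its top is flush with the rim of the bay. In the strip it can be held only by its two long faces and in the caddy only by its two short end faces, so on the way set it down flat on the free bar top, let go and take it again the other way round. Leave the two packs with amber lights in the strip, and do not disturb the empty glass and the jigger.

Things in the scene. Friction and masses are not known exactly. Their poses are not given: they have to be found in the camera images.
- pack_green_mid (a point): Centre of the charged pack, half-way up: a mid-grey block with a dark top panel and a green light bar on it, 60 mm long (its x), 44 mm wide (its y), 32 mm high (its z, up), about 0.16 kg. A half turn about z makes no difference to the fit. It starts in any of the charging strip's three bays, its underside 8 mm above the bar top.
- pack_amber_1_mid (a point): Centre of a pack of the same size and shape with an amber light bar, still charging in another bay of the strip.
- pack_amber_2_mid (a point): Centre of the other pack with an amber light bar, still charging in another bay of the strip.
- charger: Black charging strip, fixed, 72 mm (its x) by 216 mm (its y), deck 14 mm high; origin at the centre of its underside. Three bays, 6 mm deep, in a row along its y, 66 mm apart; each pack stands with its 60 mm length along the row, only 6 mm from the next (no finger fits between). The packs' long faces, 44 mm apart, are free above the deck. Packs lift straight out.
- caddy: Wooden caddy, fixed, 116 mm (its x) by 184 mm (its y); origin at the centre of its underside. At +y a bin of paper napkins, at -y a bin of wooden stirrers, rims 68 mm above the bar top; between them the lower battery bay. The bins' walls rise 27 mm either side of the bay's centre line. The pack goes in with its x along the caddy's x.
- bay_rim (a point): Centre of the bay's mouth at its rim, 46 mm above the bar top; axes as the caddy's. Bay 64 mm (x) by 48 mm (y): 2 mm free round the pack. At both its x ends a 36 mm wide slot, open outward and down to 8 mm above the bar top, gives the fingers room on the pack's end faces (60 mm apart). When the pack is home its top is level with this point, its centre 16 mm below it.
- ejector (a joint): Travel (m) of the metal ejector plate (orange thumb tab in front) at the bottom of the bay: 0 = raised, 0.008 = fully down. It stays where it is left and gives way at about 8 N. A pack laid on the raised plate stands up to 8 mm proud of the rim; press it down until the plate is at its bottom stop.
- tumbler: Empty clear drinking glass, 78 mm across, 92 mm high, upright behind the work; origin at the centre of its underside.
- jigger: Steel double jigger, 43 mm across, 73 mm high, upright behind the work; origin at the centre of its underside.
Mind the look-alikes: they are no part of the job. Leave any purple or red look-alike of the part that bears pack_green_mid alone.

How it is judged (in metres and radians):
On the way:
1. the green-lit pack lies flat on the bar top, let go (height (world z) of pack_green_mid below 0.0205 m and angle between pack_green_mid's own z axis and vertical below 0.1 rad and contact force between the fingers and anything else below 0.1 N), for 0.2 s.
At the end, for the whole second after the job is handed in: The green-lit pack sits in the caddy's bay, centred within 5 mm, level within 0.06 rad, its top flush with the rim within 2 mm and the ejector plate down at its stop (beyond 6.5 mm of its 8 mm), let go (horizontal distance between pack_green_mid and bay_rim below 0.005 m and z of pack_green_mid in the frame of bay_rim between -0.018 and -0.014 m and angle between pack_green_mid's own z axis and vertical below 0.06 rad and value of joint ejector above 0.0065 m); the robot touches nothing.
It fails at once if an amber-lit pack is shifted more than 15 mm (distance of any of pack_amber_1_mid, pack_amber_2_mid from where it was at the start of the episode above 0.015 m).
It fails at once if the glass or the jigger is shifted more than 30 mm or tipped (distance of any of tumbler, jigger from where it was at the start of the episode above 0.03 m or angle between any of tumbler, jigger's own z axis and vertical above 0.5 rad).
It also fails if it takes over 61 s, if anything falls off the work surface, if the arm or the gripper's body presses on something with over 40 N, if the wrist force passes 120 N, or if a joint passes its speed limit or range.

## Working session

There is one attempt and no reset: what is moved stays moved. The work goes in short steps, Python scripts to look and compute and a tool call to move; the robot and the scene stay as the last step left them, time stands still between calls to the robot, and variables do not carry over. Pictures are saved under pics/ and viewed, about 8 in all and at most 12, crops included, and the job is handed in when it is done.

Besides the shell and the picture viewer there is one more tool, called after ">>>" in YAML: its name, and indented under it one key for each argument. jog_arm: Moves the arm, as the interface text tells. Shifts and turns lie within -1 to 1; 1 stands for 0.04 m of shift or 0.15 rad of turn. Its arguments: {"type":"object","properties":{"motion":{"type":"array"},"claw":{"type":"number"},"squeeze":{"type":"number"}},"required":["motion"]}

```bash
mkdir -p pics; ls; python3 - <<'E'
from rig import robot
import cv2,numpy as np
for n in ["scene","side","wrist"]:
    s=robot.snapshot(n); np.savez(f"pics/{n}0.npz",**s)
    cv2.imwrite(f"pics/{n}0.png",s["pixels"][:,:,::-1])
    print(n,s["K"].round(1).tolist(),s["cam_to_world"].round(3).tolist())
a=[cv2.imread(f"pics/{n}0.png") for n in ["scene","side"]]
cv2.imwrite("pics/both.png",cv2.resize(np.vstack(a),None,fx=.78,fy=.78))
print(robot.state())
E
```

```text
pics
scene [[477.4, 0.0, 257.1], [0.0, 477.4, 192.2], [0.0, 0.0, 1.0]] [[-0.648, -0.546, 0.532, -107.699], [-0.762, 0.461, -0.455, 580.59], [0.003, -0.7, -0.715, 979.705], [0.0, 0.0, 0.0, 1.0]]
side [[357.1, 0.0, 260.5], [0.0, 357.1, 192.9], [0.0, 0.0, 1.0]] [[0.883, -0.217, 0.417, 193.133], [-0.47, -0.435, 0.768, -662.61], [0.014, -0.874, -0.486, 493.333], [0.0, 0.0, 0.0, 1.0]]
wrist [[297.3, 0.0, 256.2], [0.0, 297.3, 191.0], [0.0, 0.0, 1.0]] [[-1.0, 0.0, -0.002, 599.905], [-0.001, 0.963, 0.27, -68.138], [0.002, 0.27, -0.963, 372.795], [0.0, 0.0, 0.0, 1.0]]
{'clock': 0.15, 'q': array([ 3.33695426e-01,  4.07151889e-02,  8.40487648e-02, -3.38475558e-04,
       -1.61552567e+00, -3.33718663e-01]), 'joint_velocities': array([-1.09197698e-03, -6.56530985e-04,  2.92826118e-03,  2.29022129e-03,
       -5.39209355e-04,  6.70114950e-05]), 'tau': array([-1.71928452e-03, -3.68610263e+01,  3.47691929e+01,  6.93625420e+00,
       -4.38957781e-03, -4.53315295e-06]), 'eef_pos': array([5.99846166e+02, 6.82071555e-02, 3.03089075e+02]), 'tool_rot': array([[-9.99998978e-01,  8.23988572e-06, -1.42953226e-03],
       [ 8.43671546e-06,  9.99999990e-01, -1.37682234e-04],
       [ 1.42953111e-03, -1.37694154e-04, -9.99998969e-01]]), 'wrist_force': array([-0.2945649 , -0.54132542, -0.01062156]), 'torque': array([-0.03890636,  0.01497392,  0.02101521]), 'opening': 1.0000112555856122}
```

View pics/scene0.png

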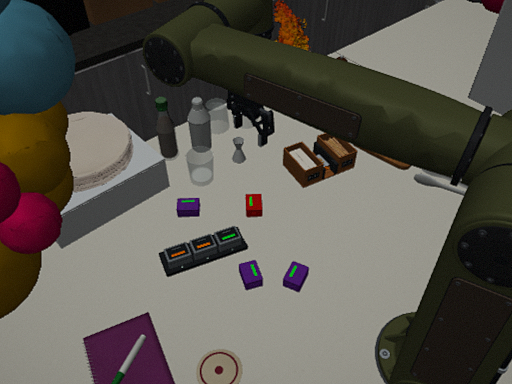

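View pics/wrist0.png

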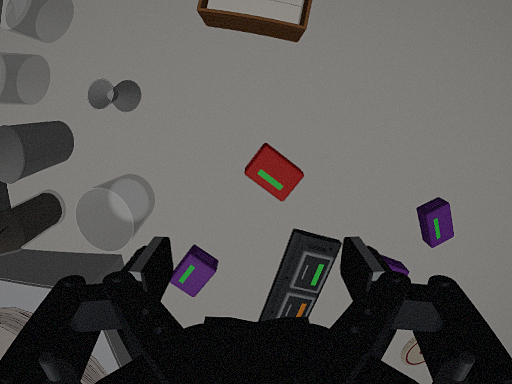

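Candidates for the charged pack in the scene view: the grey pack in the strip with a green bar at (229,236), purple ones at (188,207), (251,273) and (295,275), and a red one at (254,205). I choose the strip pack at (229,236). Its strip neighbours at (178,253) and (204,244) are amber. The caddy is at (318,158), the glass at (200,166) and the jigger at (238,150). Next, close crops.

```bash
cat > h.py <<'E'
import numpy as np,cv2
def ray(s,uv):
    K=s["K"];M=s["cam_to_world"];d=np.array([(uv[0]-K[0,2])/K[0,0],(uv[1]-K[1,2])/K[1,1],1.])
    return M[:3,3],M[:3,:3]@d
def fray(s,uv):
    K=s["K"];M=s["cam_to_world"];a=np.array([uv[0]-K[0,2],uv[1]-K[1,2]])/K[0,0];t=np.hypot(*a)
    d=np.r_[np.sin(t)*a/max(t,1e-9),np.cos(t)];return M[:3,3],M[:3,:3]@d
def plane(s,uv,z,f=ray):
    o,d=f(s,uv);return o+d*(z-o[2])/d[2]
def blobs(img,kind,amin=8):
    h=cv2.cvtColor(img,cv2.COLOR_RGB2HSV)
    lo,hi={"green":((50,120,90),(75,255,255)),"amber":((8,140,120),(22,255,255))}[kind]
    n,l,st,c=cv2.connectedComponentsWithStats(cv2.inRange(h,lo,hi))
    return [(c[i],st[i,4]) for i in range(1,n) if st[i,4]>=amin]
E
python3 - <<'E'
from h import *
L=lambda n:dict(np.load(f"pics/{n}0.npz"))
sc,si,w=L("scene"),L("side"),L("wrist")
for n,s,f in(("scene",sc,ray),("side",si,ray),("wrist",w,fray)):
  for k in("green","amber"):
    for c,a in blobs(s["pixels"],k):
      p=plane(s,c,40,f)
      if 300<p[0]<800 and abs(p[1])<400: print(n,k,c.round(1),a,p.round(1))
def crop(s,x,y,w,h,k): return cv2.resize(s["pixels"][y:y+h,x:x+w,::-1],(w*k,h*k),interpolation=cv2.INTER_CUBIC)
a=crop(sc,150,215,110,70,3);b=crop(sc,270,120,110,70,3)
c=si["pixels"][:,:,::-1]
top=np.hstack([a,b]); c=cv2.resize(c,(512,384)); out=np.zeros((210+384,660,3),np.uint8); out[:210]=top; out[210:,:512]=c
cv2.imwrite("pics/crop1.png",out)
E
```

```text
scene green [250.5 201. ] 18 [577.7  17.7  40. ]
scene green [187.8 200.5] 25 [688.7 146.3  40. ]
scene green [227.8 236.3] 34 [520.4 140.   40. ]
scene green [253.4 269.7] 36 [400.9 156.2  40. ]
scene green [292.6 271. ] 36 [337.9  87.7  40. ]
scene amber [335.8 146.6] 53 [ 584.7 -326.    40. ]
scene amber [203. 245.] 29 [538.4 204.1  40. ]
scene amber [177.7 253.4] 31 [557.3 266.6  40. ]
side green [279.5 173. ] 14 [687.  133.8  40. ]
side green [225.3 183.5] 18 [520.5 143.   40. ]
side green [182.5 193.3] 23 [399.8 141.7  40. ]
side green [166.5 211.5] 28 [339.7  73.1  40. ]
side amber [220.  163.7] 13 [557.2 270.3  40. ]
side amber [222.5 173. ] 14 [539. 207.  40.]
side amber [350.7 229.3] 18 [ 682.8 -182.9   40. ]
side amber [300.9 237.2] 26 [ 567.5 -157.5   40. ]
side amber [382.8 265.2] 34 [ 658.  -305.2   40. ]
side amber [350.8 276.8] 660 [ 581.3 -302.1   40. ]
side amber [310.2 276.6] 53 [ 514.6 -267.4   40. ]
wrist green [269.8 179.4] 150 [583.5  11.3  40. ]
wrist green [436.5 227.9] 81 [347.5  78.7  40. ]
wrist green [186.4 273.4] 106 [691.5 138.4  40. ]
wrist green [316.9 274.1] 117 [519.  139.1  40. ]
wrist amber [300.8 309.8] 61 [536.4 198.8  40. ]
```

View pics/crop1.png

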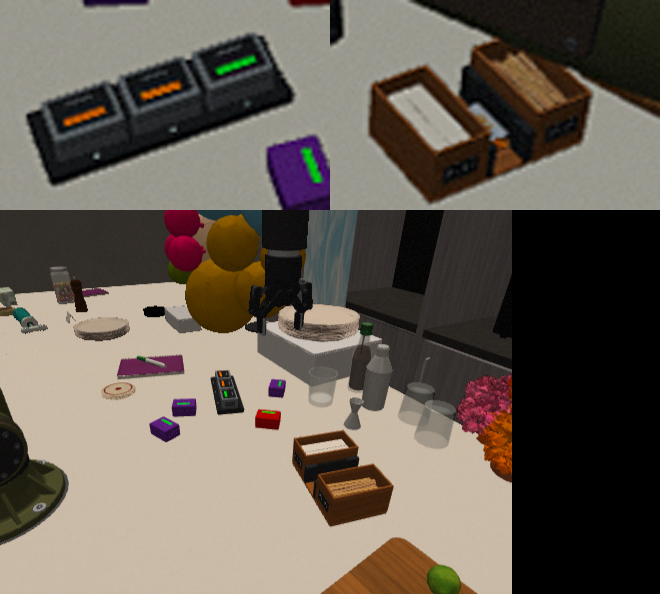

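The crop confirms it. The green-lit grey pack is the end bay nearest the caddy (crop (235,65)), and the row runs along about (0.28, 0.96) in the world. Now I turn to square with the strip and go above the pack.

>>> jog_arm:
  motion:
    - [0,0,0,0,0,0.94]
    - [0,0,0,0,0,0.94]
  claw: -1
  squeeze: 50

```text
clock: 0.35
eef_pos: [599.9, 0.0, 303.4]
tool_rot: [[-0.959, 0.284, -0.001], [0.284, 0.959, -0.0], [0.001, -0.0, -1.0]]
wrist_force: [-0.7, 0.7, 0.3]
opening: 1.001
```

>>> jog_arm:
  motion:
    - [0.53,0.56,0.51,0,0,0]
    - [0.53,0.56,0.51,0,0,0]
    - [0.53,0.56,0.51,0,0,0]
    - [0.53,0.56,0.51,0,0,0]
    - [0.53,0.56,0.51,0,0,0]

```text
clock: 0.85
eef_pos: [528.5, 138.0, 200.8]
tool_rot: [[-0.96, 0.278, -0.0], [0.278, 0.96, -0.0], [0.0, -0.0, -1.0]]
wrist_force: [0.6, 1.0, 0.5]
opening: 1.001
```

```bash
python3 - <<'E'
from rig import robot
from h import *
s=robot.snapshot("wrist");np.savez("pics/w1.npz",**s);cv2.imwrite("pics/w1.png",s["pixels"][:,:,::-1])
for k in("green","amber"):
  for c,a in blobs(s["pixels"],k,30): print(k,c.round(1),a,plane(s,c,40,fray).round(1))
print(robot.state()["eef_pos"],robot.state()["tool_rot"].round(3).tolist())
E
```

```text
green [153.5  73. ] 218 [578.3  18.8  40. ]
green [439.4  82.9] 227 [346.8  85.   40. ]
green [395.9 172.3] 246 [407.8 151.8  40. ]
green [270.  195.6] 529 [517.5 141.4  40. ]
green [100.1 244. ] 194 [684.5 143.6  40. ]
amber [268.8 266.4] 256 [535.8 204.5  40. ]
amber [267.6 314.5] 69 [551.3 258.   40. ]
[525.97601522 140.63524422 196.63018613] [[-0.961, 0.277, -0.006], [0.277, 0.961, -0.0], [0.006, -0.002, -1.0]]
```

View pics/w1.png

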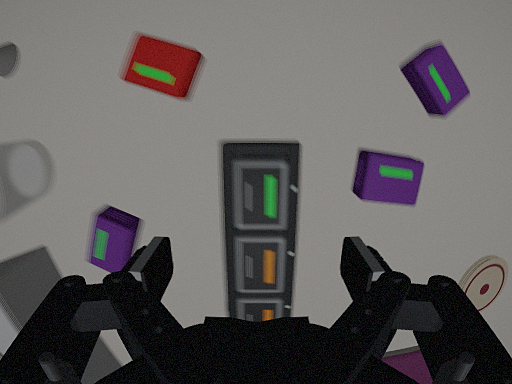

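The view shows the green pack centred at about (261,196) between the fingers, with the strip edges nearly vertical in the image. It is slightly blurred by motion. I re-take it still and measure the pack top outline.

```bash
python3 - <<'E'
from rig import robot
from h import *
s=robot.snapshot("wrist");cv2.imwrite("pics/w2.png",s["pixels"][:,:,::-1])
for k in("green","amber"):
  for c,a in blobs(s["pixels"],k,30): print(k,c.round(1),a,plane(s,c,40,fray).round(1))
st=robot.state();R=st["tool_rot"];print(st["eef_pos"],R.round(3).tolist())
g=cv2.cvtColor(s["pixels"],cv2.COLOR_RGB2GRAY)
print(g[180:186,212:310].mean(0).astype(int).tolist())
print(g[208:214,212:310].mean(0).astype(int).tolist())
print(g[130:245,247:251].mean(1).astype(int).tolist())
E
```

```text
green [144.   67.7] 303 [580.2  15.4  40. ]
green [437.2  77.2] 233 [346.8  81.9  40. ]
green [392.7 168.9] 269 [408.4 149.4  40. ]
green [262.5 193.4] 415 [519.2 139.4  40. ]
green [ 90.5 242.4] 183 [687.4 141.1  40. ]
amber [262.2 265.6] 248 [537.1 202.3  40. ]
amber [260.9 315.7] 73 [553.5 256.9  40. ]
[526.83180511 139.12280213 198.0978399 ] [[-0.961, 0.275, -0.006], [0.275, 0.961, -0.001], [0.005, -0.003, -1.0]]
[125, 18, 32, 33, 39, 37, 40, 36, 38, 38, 42, 39, 36, 36, 80, 89, 102, 110, 109, 80, 36, 44, 48, 47, 46, 43, 62, 106, 114, 103, 41, 45, 46, 45, 46, 49, 47, 45, 49, 47, 48, 48, 49, 48, 49, 39, 80, 125, 120, 118, 118, 120, 119, 119, 123, 117, 35, 45, 47, 46, 48, 45, 73, 118, 113, 109, 97, 86, 56, 22, 38, 39, 35, 56, 81, 89, 89, 76, 45, 36, 20, 84, 136, 146, 143, 142, 141, 142, 142, 142, 141, 142, 141, 143, 140, 142, 142, 142]
[146, 139, 34, 25, 32, 36, 38, 41, 37, 37, 41, 39, 39, 33, 40, 86, 97, 112, 115, 112, 57, 46, 46, 49, 49, 48, 48, 49, 51, 48, 49, 47, 48, 51, 50, 48, 51, 50, 49, 49, 49, 48, 52, 51, 49, 43, 82, 129, 120, 120, 120, 120, 119, 123, 117, 74, 45, 52, 50, 49, 47, 59, 100, 117, 114, 105, 90, 64, 22, 37, 42, 40, 39, 39, 36, 39, 38, 37, 36, 18, 95, 140, 146, 141, 141, 140, 141, 140, 141, 142, 140, 143, 141, 141, 141, 141, 141, 141]
[141, 140, 139, 142, 143, 150, 115, 32, 13, 9, 34, 42, 42, 39, 41, 44, 44, 44, 42, 36, 38, 32, 29, 34, 39, 39, 55, 73, 83, 99, 107, 108, 95, 45, 42, 46, 47, 47, 43, 45, 47, 46, 46, 44, 46, 47, 50, 47, 46, 49, 44, 49, 50, 46, 48, 49, 46, 45, 52, 48, 48, 48, 50, 50, 51, 47, 46, 51, 50, 49, 48, 52, 49, 49, 50, 50, 48, 48, 50, 49, 48, 49, 50, 50, 51, 50, 47, 52, 49, 51, 48, 50, 54, 99, 115, 114, 103, 65, 29, 23, 37, 42, 45, 37, 50, 66, 78, 94, 112, 116, 90, 52, 48, 50, 53]
```

>>> jog_arm:
  motion:
    - [-0.02,-0.045,0.65,0,0,0]
    - [0,0,0.65,0,0,0]
    - [0,0,0.65,0,0,0]
    - [0,0,0.55,0,0,0]
    - [0,0,0.1,0,0,0]

```text
clock: 1.45
eef_pos: [528.4, 134.1, 95.0]
tool_rot: [[-0.96, 0.279, -0.005], [0.279, 0.96, -0.002], [0.004, -0.003, -1.0]]
wrist_force: [-0.2, 0.8, 0.3]
opening: 1.003
```

>>> jog_arm:
  motion:
    - [0,0,0,0,0,0]
    - [0,0,0,0,0,0]

```text
clock: 1.65
eef_pos: [530.4, 135.3, 99.5]
tool_rot: [[-0.961, 0.278, 0.002], [0.278, 0.961, 0.001], [-0.002, 0.001, -1.0]]
wrist_force: [-0.2, -0.2, -0.1]
opening: 1.0
```

>>> jog_arm:
  motion:
    - [0.05,0.02,0.17,0,0,0]
    - [0,0,0,0,0,0]
    - [0,0,0,0,0,0]
    - [0,0,0,0,0,0]

```text
clock: 2.05
eef_pos: [528.0, 136.5, 91.4]
tool_rot: [[-0.961, 0.278, 0.0], [0.278, 0.961, 0.0], [-0.0, 0.0, -1.0]]
wrist_force: [-0.1, -0.3, -0.6]
opening: 1.003
```

>>> jog_arm:
  motion:
    - [0,0,0,0,0,0]
    - [0,0,0,0,0,0]
    - [0,0,0,0,0,0]
    - [0,0,0,0,0,0]
    - [0,0,0,0,0,0]
  claw: 1

```text
clock: 2.55
eef_pos: [528.1, 136.6, 91.4]
tool_rot: [[-0.961, 0.278, 0.0], [0.278, 0.961, 0.0], [-0.0, 0.0, -1.0]]
wrist_force: [-0.3, 0.9, 2.4]
opening: 0.497
```

>>> jog_arm:
  motion:
    - [0,0,0,0,0,0]
    - [0,0,0,0,0,0]
    - [0,0,0,0,0,0]

```text
clock: 2.85
eef_pos: [528.1, 136.6, 91.4]
tool_rot: [[-0.961, 0.278, 0.0], [0.278, 0.961, 0.0], [-0.0, 0.0, -1.0]]
wrist_force: [-0.7, 1.7, 2.9]
opening: 0.502
```

>>> jog_arm:
  motion:
    - [0,0,-0.2,0,0,0]
    - [0,0,-0.4,0,0,0]
    - [0,0,-0.6,0,0,0]
    - [0,0,-0.8,0,0,0]
    - [0,0,-0.8,0,0,0]

```text
clock: 3.35
eef_pos: [527.3, 136.1, 203.5]
tool_rot: [[-0.96, 0.278, -0.002], [0.278, 0.96, -0.001], [0.002, -0.002, -1.0]]
wrist_force: [0.2, 0.4, -1.2]
opening: 0.503
```

```bash
python3 - <<'E'
from rig import robot
from h import *
L=lambda n:dict(np.load(f"pics/{n}0.npz"))
sc,si=L("scene"),L("side")
P=lambda c:(270+(c[0]-330)/3,120+c[1]/3)
for n,c in {"nap L":(370,72),"nap top":(418,66),"nap fr":(432,142),"nap R":(490,132),"st back L":(473,42),"st fr":(528,105),"st R":(590,78)}.items(): print(n,plane(sc,P(c),68).round(0))
for n,c in {"nap backL":(292,436),"nap top r":(352,431),"nap fr r":(357,448),"nap frl":(300,455),"st bl":(314,484),"st br":(380,466),"st fr":(392,482),"st fl":(328,498)}.items(): print(n,plane(si,(c[0],c[1]-210),68).round(0))
E
```

```text
nap L [ 673. -189.   68.]
nap top [ 649. -231.   68.]
nap fr [ 560. -164.   68.]
nap R [ 535. -216.   68.]
st back L [ 640. -300.   68.]
st fr [ 538. -272.   68.]
st R [ 526. -348.   68.]
nap backL [ 550. -147.   68.]
nap top r [ 676. -189.   68.]
nap fr r [ 644. -242.   68.]
nap frl [ 529. -209.   68.]
st bl [ 505. -289.   68.]
st br [ 644. -305.   68.]
st fr [ 631. -348.   68.]
st fl [ 505. -328.   68.]
```

>>> jog_arm:
  motion:
    - [-0.04,-0.5,0,0,0,0]
    - [-0.04,-0.94,0,0,0,0]
    - [-0.04,-0.94,0,0,0,0]
    - [-0.04,-0.94,0,0,0,0]
    - [-0.04,-0.94,0,0,0,0]

```text
clock: 3.85
eef_pos: [486.9, -31.0, 202.3]
tool_rot: [[-0.961, 0.278, -0.002], [0.278, 0.961, -0.0], [0.002, -0.0, -1.0]]
wrist_force: [0.1, -0.3, -1.7]
opening: 0.502
```

>>> jog_arm:
  motion:
    - [-0.04,-0.94,0,0,0,0]
    - [0,-0.38,0,0,0,0]
    - [0,0,0,0,0,0]
    - [0,0,0,0,0,0]
    - [0,0,0,0,0,0]

```text
clock: 4.35
eef_pos: [475.1, -79.9, 202.8]
tool_rot: [[-0.961, 0.277, -0.001], [0.277, 0.961, 0.0], [0.001, 0.0, -1.0]]
wrist_force: [0.9, 0.1, -1.9]
opening: 0.502
```

```bash
python3 - <<'E'
from rig import robot
from h import *
s=robot.snapshot("wrist");np.savez("pics/w3.npz",**s);cv2.imwrite("pics/w3.png",s["pixels"][:,:,::-1])
st=robot.state();print(st["eef_pos"],st["q"].round(2),st["opening"])
E
```

```text
[475.17122548 -79.76575463 202.81622524] [ 0.25 -0.27 -0.39 -0.   -1.46 -0.53] 0.5000645317127895
```

View pics/w3.png

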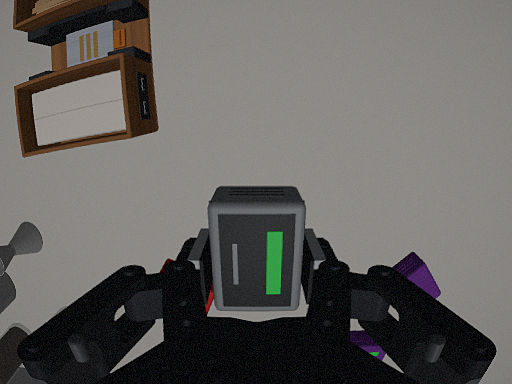

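The picture shows the green pack held level at (256,248), with the caddy and its empty bay at upper left (90,45). I now turn 90° and set it down here.

>>> jog_arm:
  motion:
    - [0,0,0,0,0,0.9]
    - [0,0,0,0,0,0.9]
    - [0,0,0,0,0,0.9]
    - [0,0,0,0,0,0.9]
    - [0,0,0,0,0,0.9]

```text
clock: 4.9
eef_pos: [475.2, -79.7, 202.9]
tool_rot: [[-0.573, 0.82, -0.0], [0.82, 0.573, 0.0], [0.0, -0.0, -1.0]]
wrist_force: [-1.6, 0.3, -1.6]
opening: 0.503
```

>>> jog_arm:
  motion:
    - [0,0,0.3,0,0,0.9]
    - [0,0,0.3,0,0,0.9]
    - [0,0,0.3,0,0,0.9]
    - [0,0,0.3,0,0,0.9]
    - [0,0,0.3,0,0,0.9]

```text
clock: 5.4
eef_pos: [475.2, -79.7, 142.4]
tool_rot: [[0.065, 0.998, -0.0], [0.998, -0.065, 0.0], [0.0, -0.0, -1.0]]
wrist_force: [0.4, -0.8, -1.4]
opening: 0.498
```

>>> jog_arm:
  motion:
    - [0,0,0.3,0,0,0.9]
    - [0,0,0.3,0,0,0.57]
    - [0,0,0,0,0,0]
    - [0,0,0,0,0,0]
    - [0,0,0,0,0,0]

```text
clock: 5.9
eef_pos: [475.5, -80.3, 120.0]
tool_rot: [[0.276, 0.961, 0.001], [0.961, -0.276, -0.0], [0.0, 0.001, -1.0]]
wrist_force: [-0.1, 0.5, -1.7]
opening: 0.5
```

>>> jog_arm:
  motion:
    - [0,0,0.4,0,0,0]
    - [0,0,0.3,0,0,0]
    - [0,0,0.13,0,0,0]
    - [0,0,0.05,0,0,0]
    - [0,0,0,0,0,0]

```text
clock: 6.4
eef_pos: [475.1, -80.7, 84.1]
tool_rot: [[0.278, 0.961, -0.0], [0.961, -0.278, -0.0], [-0.0, 0.0, -1.0]]
wrist_force: [0.1, -0.2, -2.0]
opening: 0.504
```

>>> jog_arm:
  motion:
    - [0,0,0.03,0,0,0]
    - [0,0,0,0,0,0]
    - [0,0,0,0,0,0]

```text
clock: 6.7
eef_pos: [475.5, -80.6, 83.4]
tool_rot: [[0.278, 0.961, 0.001], [0.961, -0.278, -0.0], [0.0, 0.001, -1.0]]
wrist_force: [1.2, 0.0, 0.5]
opening: 0.502
```

Contact has begun (the force rose by 2.5 N). Release slowly, then lift and turn back.

>>> jog_arm:
  motion:
    - [0,0,0.02,0,0,0]
    - [0,0,0,0,0,0]

```text
clock: 6.9
eef_pos: [475.5, -80.6, 83.3]
tool_rot: [[0.278, 0.961, 0.001], [0.961, -0.278, -0.0], [0.0, 0.001, -1.0]]
wrist_force: [-3.1, 0.8, 6.6]
opening: 0.497
```

>>> jog_arm:
  motion:
    - [0,0,0,0,0,0]
    - [0,0,0,0,0,0]
    - [0,0,0,0,0,0]
    - [0,0,0,0,0,0]
    - [0,0,0,0,0,0]
  claw: -1

```text
clock: 7.4
eef_pos: [475.0, -80.6, 81.8]
tool_rot: [[0.278, 0.961, -0.0], [0.961, -0.278, -0.0], [-0.0, -0.0, -1.0]]
wrist_force: [0.6, 0.8, -0.1]
opening: 1.0
```

>>> jog_arm:
  motion:
    - [0,0,0,0,0,0]
    - [0,0,-0.3,0,0,0]
    - [0,0,-0.8,0,0,0]
    - [0,0,-0.9,0,0,0]
    - [0,0,-1,0,0,0]

```text
clock: 7.9
eef_pos: [474.6, -80.7, 203.6]
tool_rot: [[0.278, 0.961, -0.001], [0.961, -0.278, -0.0], [-0.0, -0.001, -1.0]]
wrist_force: [1.6, 0.2, -0.0]
opening: 1.003
```

>>> jog_arm:
  motion:
    - [0,0,0,0,0,-0.9]
    - [0,0,0,0,0,-0.9]
    - [0,0,0,0,0,-0.9]
    - [0,0,0,0,0,-0.9]
    - [0,0,0,0,0,-0.9]

```text
clock: 8.4
eef_pos: [475.0, -80.7, 203.0]
tool_rot: [[-0.388, 0.922, 0.001], [0.922, 0.388, -0.0], [-0.0, 0.001, -1.0]]
wrist_force: [-0.2, 0.0, -0.4]
opening: 0.999
```

>>> jog_arm:
  motion:
    - [0,0,0,0,0,-0.9]
    - [0,0,0,0,0,-0.9]
    - [0,0,0,0,0,-0.9]
    - [0,0,0,0,0,-0.9]
    - [0,0,0,0,0,-0.9]

```text
clock: 8.9
eef_pos: [475.1, -80.7, 203.0]
tool_rot: [[-0.879, 0.477, 0.001], [0.477, 0.879, -0.0], [-0.001, 0.0, -1.0]]
wrist_force: [1.0, -0.0, 0.3]
opening: 0.998
```

>>> jog_arm:
  motion:
    - [0,0,0,0,0,-0.9]
    - [0,0,0,0,0,-0.57]
    - [0,0,0,0,0,0]
    - [0,0,0,0,0,0]
    - [0,0,0,0,0,0]

```text
clock: 9.4
eef_pos: [475.0, -80.6, 202.3]
tool_rot: [[-0.96, 0.28, 0.0], [0.28, 0.96, -0.0], [-0.0, 0.0, -1.0]]
wrist_force: [-0.7, 0.5, -0.1]
opening: 1.001
```

```bash
cat > pk.py <<'E'
from rig import robot
from h import *
import sys
s=robot.snapshot("wrist");np.savez(f"pics/{sys.argv[1]}.npz",**s);cv2.imwrite(f"pics/{sys.argv[1]}.png",s["pixels"][:,:,::-1])
st=robot.state();print(st["eef_pos"].round(1),st["tool_rot"].round(3).tolist(),st["wrist_force"].round(1),st["clock"])
h=cv2.cvtColor(s["pixels"],cv2.COLOR_RGB2HSV);m=cv2.inRange(h,(50,120,90),(75,255,255))
z=float(sys.argv[2])
for c in cv2.findContours(m,cv2.RETR_EXTERNAL,cv2.CHAIN_APPROX_NONE)[0]:
  if cv2.contourArea(c)<100: continue
  w=np.array([plane(s,p[0],z,fray)[:2] for p in c],np.float32);print(np.mean(c,0).round(0),[np.round(v,2) for v in cv2.minAreaRect(w)])
E
python3 pk.py w4 32
```

```text
[475.  -80.6 202.1] [[-0.96, 0.28, 0.0], [0.28, 0.96, -0.0], [-0.0, 0.0, -1.0]] [-0.8  0.3 -0.7] 9.45
[[180. 305.]] [array([583.07,  13.33]), array([ 6.69, 33.69]), np.float64(53.18)]
[[255. 202.]] [array([478.12, -72.84]), array([ 6.24, 33.95]), np.float64(73.78)]
```

View pics/w4.png

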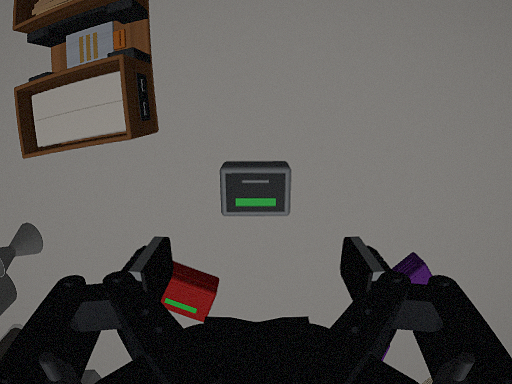

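The pack lies flat and let go at (255,190). Its centre is about (476,-81), under the TCP. Before regrasping I make a quick empty-handed look straight over the bay for a good fix.

>>> jog_arm:
  motion:
    - [-0.6,-0.5,0,0,0,0]
    - [-0.8,-0.66,0,0,0,0]
    - [-0.8,-0.66,0,0,0,0]
    - [-0.8,-0.66,0,0,0,0]
    - [-0.8,-0.66,0,0,0,0]

```text
clock: 9.95
eef_pos: [586.8, -245.1, 201.7]
tool_rot: [[-0.96, 0.279, -0.0], [0.279, 0.96, -0.0], [0.0, -0.0, -1.0]]
wrist_force: [1.3, 0.9, -0.0]
opening: 0.996
```

>>> jog_arm:
  motion:
    - [-0.15,-0.13,0,0,0,0]
    - [0,0,0,0,0,0]
    - [0,0,0,0,0,0]
    - [0,0,0,0,0,0]
    - [0,0,0,0,0,0]

```text
clock: 10.45
eef_pos: [590.2, -249.2, 202.7]
tool_rot: [[-0.961, 0.277, 0.001], [0.277, 0.961, -0.0], [-0.001, 0.0, -1.0]]
wrist_force: [-0.1, 0.5, 0.0]
opening: 1.001
```

```bash
python3 pk.py w5 32; python3 -c "
import cv2;cv2.imwrite('pics/w5c.png',cv2.resize(cv2.imread('pics/w5.png')[80:380,150:400],None,fx=2,fy=2,interpolation=2))"
```

```text
[ 590.3 -249.3  202.7] [[-0.961, 0.277, 0.001], [0.277, 0.961, -0.0], [-0.001, 0.0, -1.0]] [0.7 0.7 0.7] 10.5
```

View pics/w5.png

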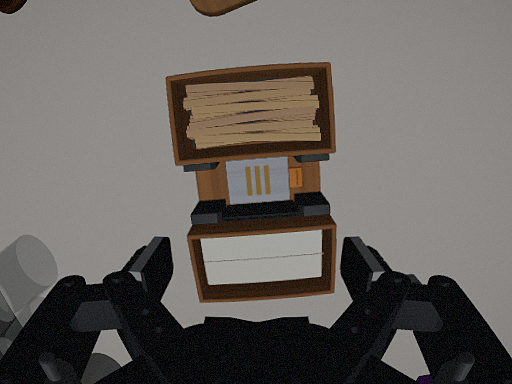

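The view shows the stirrer bin (rim (166,78) to (335,165)), the napkin bin ((187,228) to (335,300)) and the empty bay with its plate at (258,181). The caddy is slightly rotated relative to the tool, so I fit the outer rim outline at z=68.

```bash
python3 - <<'E'
from h import *
s=dict(np.load("pics/w5.npz"))
h=cv2.cvtColor(s["pixels"],cv2.COLOR_RGB2HSV)
m=cv2.inRange(h,(3,70,30),(22,255,255));m[:45]=0;m[320:]=0;m[:,:155]=0;m[:,350:]=0
m=cv2.morphologyEx(m,cv2.MORPH_OPEN,np.ones((3,3)))
P=lambda u,z:plane(s,u,z,fray)[:2]
for nm,a,b in(("stir",0,172),("nap",205,320),("all",0,320)):
  q=m.copy();q[:a]=0;q[b:]=0
  ys,xs=np.nonzero(q);hull=cv2.convexHull(np.c_[xs,ys].astype(np.int32))
  w=np.array([P(p[0],68) for p in hull],np.float32)
  r=cv2.minAreaRect(w);print(nm,[np.round(v,2) for v in r]);print(cv2.approxPolyDP(hull,6,True)[:,0].tolist(),cv2.boxPoints(r).round(1).tolist())
# plate: bright greyish
pl=cv2.inRange(h,(85,0,90),(130,90,255));pl[:150]=0;pl[215:]=0;pl[:,:215]=0;pl[:,305:]=0
pl=cv2.morphologyEx(pl,cv2.MORPH_CLOSE,np.ones((11,15)))
ys,xs=np.nonzero(pl);print(len(xs),xs.min(),xs.max(),ys.min(),ys.max())
hull=cv2.convexHull(np.c_[xs,ys].astype(np.int32));print([np.round(v,2) for v in cv2.minAreaRect(np.array([P(p[0],22) for p in hull],np.float32))])
E
```

```text
stir [array([ 576.56, -308.13]), array([ 76.8 , 114.84]), np.float64(78.54)]
[[335, 151], [319, 171], [176, 165], [166, 77], [328, 62]] [[512.7000122070312, -334.29998779296875], [625.2000122070312, -357.20001220703125], [640.5, -281.8999938964844], [527.9000244140625, -259.1000061035156]]
nap [array([ 597.76, -202.63]), array([ 73.15, 114.74]), np.float64(78.64)]
[[333, 292], [201, 302], [187, 235], [198, 224], [329, 215]] [[534.2999877929688, -227.1999969482422], [646.7999877929688, -249.8000030517578], [661.2000122070312, -178.10000610351562], [548.7000122070312, -155.5]]
all [array([ 586.96, -256.26]), array([182.56, 114.79]), np.float64(78.64)]
[[333, 292], [199, 300], [166, 77], [330, 64]] [[512.7000122070312, -334.3999938964844], [625.2000122070312, -357.1000061035156], [661.2000122070312, -178.10000610351562], [548.7000122070312, -155.5]]
2623 226 289 157 203
[array([ 586.84, -256.03]), array([38.66, 52.96]), np.float64(78.53)]
```

The rim outline is 182.6 × 114.8 mm (expected 184 × 116), centred at (587.0,-256.3). The plate blob agrees (586.8,-256.0). The caddy's x axis is at -0.198 rad. Now I go back and regrasp by the ends.

>>> jog_arm:
  motion:
    - [0.6,0.5,0,0,0,0]
    - [0.8,0.66,0,0,0,0]
    - [0.8,0.66,0,0,0,0]
    - [0.8,0.66,0,0,0,0]
    - [0.8,0.66,0,0,0,0]

```text
clock: 11.0
eef_pos: [478.0, -85.9, 202.1]
tool_rot: [[-0.961, 0.278, 0.001], [0.278, 0.961, 0.0], [-0.001, 0.001, -1.0]]
wrist_force: [-0.0, 0.9, 0.9]
opening: 1.001
```

>>> jog_arm:
  motion:
    - [0.15,0.13,0,0,0,0]
    - [0,0,0.5,0,0,0]
    - [0,0,0.8,0,0,0]
    - [0,0,0,0,0,0]
    - [0,0,0,0,0,0]

```text
clock: 11.5
eef_pos: [475.0, -80.8, 150.6]
tool_rot: [[-0.961, 0.278, -0.0], [0.278, 0.961, -0.001], [0.0, -0.001, -1.0]]
wrist_force: [0.3, -0.6, 0.7]
opening: 0.998
```

```bash
python3 pk.py w6 32
```

```text
[475.6 -80.8 151.5] [[-0.961, 0.278, 0.002], [0.278, 0.961, -0.001], [-0.002, -0.0, -1.0]] [ 0.5 -0.   1.8] 11.55
[[254. 225.]] [array([478.42, -72.5 ]), array([ 6.72, 33.73]), np.float64(73.93)]
```

>>> jog_arm:
  motion:
    - [-0.01,0,0.6,0,0,0]
    - [0,0,0.6,0,0,0]
    - [0,0,0.45,0,0,0]
    - [0,0,0.2,0,0,0]
    - [0,0,0,0,0,0]

```text
clock: 12.05
eef_pos: [475.6, -80.9, 76.2]
tool_rot: [[-0.96, 0.278, -0.0], [0.278, 0.96, -0.0], [0.0, -0.0, -1.0]]
wrist_force: [0.3, 0.3, 0.8]
opening: 1.001
```

>>> jog_arm:
  motion:
    - [0,0,0,0,0,0]
    - [0,0,0,0,0,0]
    - [0,0,0,0,0,0]
    - [0,0,0,0,0,0]
    - [0,0,0,0,0,0]
  claw: 1
  squeeze: 60

```text
clock: 12.55
eef_pos: [476.4, -80.6, 77.8]
tool_rot: [[-0.961, 0.278, 0.003], [0.278, 0.961, -0.0], [-0.003, 0.001, -1.0]]
wrist_force: [-0.8, 1.4, 6.2]
opening: 0.687
```

>>> jog_arm:
  motion:
    - [0,0,0,0,0,0]
    - [0,0,0,0,0,0]

```text
clock: 12.75
eef_pos: [476.5, -80.6, 77.8]
tool_rot: [[-0.961, 0.278, 0.003], [0.278, 0.961, -0.0], [-0.003, 0.001, -1.0]]
wrist_force: [-0.8, 1.2, 6.4]
opening: 0.689
```

>>> jog_arm:
  motion:
    - [0,0,-0.2,0,0,0]
    - [0,0,-0.5,0,0,0]
    - [0,0,-0.8,0,0,0]
    - [0,0,-0.8,0,0,0]
    - [0,0,0,0,0,-0.55]

```text
clock: 13.25
eef_pos: [477.2, -80.8, 173.5]
tool_rot: [[-0.98, 0.197, 0.008], [0.197, 0.98, -0.0], [-0.008, 0.001, -1.0]]
wrist_force: [0.5, 0.6, -1.7]
opening: 0.69
```

>>> jog_arm:
  motion:
    - [0,0,0,0,0,0]
    - [0,0,0,0,0,0]

```text
clock: 13.45
eef_pos: [474.8, -80.7, 167.1]
tool_rot: [[-0.98, 0.2, -0.002], [0.2, 0.98, 0.0], [0.002, -0.0, -1.0]]
wrist_force: [0.7, 0.6, -2.2]
opening: 0.688
```

```bash
python3 - <<'E'
from rig import robot
import numpy as np
st=robot.state();R=st["tool_rot"];print(st["eef_pos"],R.round(4).tolist(),np.arctan2(-R[1,0],-R[0,0]),st["opening"])
print(R.T@(np.array([587,-256.3,st["eef_pos"][2]])-st["eef_pos"])/40)
E
python3 pk.py w7 124
```

```text
[474.83459665 -80.6645731  167.09203124] [[-0.9798, 0.2002, -0.0017], [0.2002, 0.9798, 0.0003], [0.0017, -0.0001, -1.0]] -0.2015770620395526 0.6882483936683843
[-3.62647159 -3.74055062 -0.0059492 ]
[474.8 -80.7 166.8] [[-0.98, 0.2, -0.002], [0.2, 0.98, 0.0], [0.002, -0.0, -1.0]] [-0.7 -0.1 -2.1] 13.5
[[256. 284.]] [array([475.77, -74.03]), array([ 7.06, 33.18]), np.float64(78.42)]
```

>>> jog_arm:
  motion:
    - [-0.6,-0.62,0,0,0,0]
    - [-0.8,-0.83,0,0,0,0]
    - [-0.8,-0.83,0,0,0,0]
    - [-0.8,-0.83,0,0,0,0]
    - [-0.62,-0.63,0,0,0,0.02]

```text
clock: 14.0
eef_pos: [588.0, -258.2, 166.0]
tool_rot: [[-0.979, 0.204, -0.003], [0.204, 0.979, 0.0], [0.003, -0.0, -1.0]]
wrist_force: [-0.3, 0.8, -1.4]
opening: 0.684
```

>>> jog_arm:
  motion:
    - [0,0,0,0,0,0]
    - [0,0,0,0,0,0]
    - [0,0,0,0,0,0]

```text
clock: 14.3
eef_pos: [587.2, -255.5, 167.2]
tool_rot: [[-0.98, 0.201, -0.001], [0.201, 0.98, 0.0], [0.001, 0.0, -1.0]]
wrist_force: [-0.6, 1.2, -1.7]
opening: 0.692
```

```bash
python3 pk.py w8 121
```

```text
[ 587.4 -255.2  167.8] [[-0.98, 0.201, -0.0], [0.201, 0.98, 0.0], [0.0, 0.0, -1.0]] [-0.6 -0.7 -1.5] 14.35
[[256. 284.]] [array([ 588.52, -246.8 ]), array([ 7.39, 34.3 ]), np.float64(78.37)]
```

View pics/w8.png

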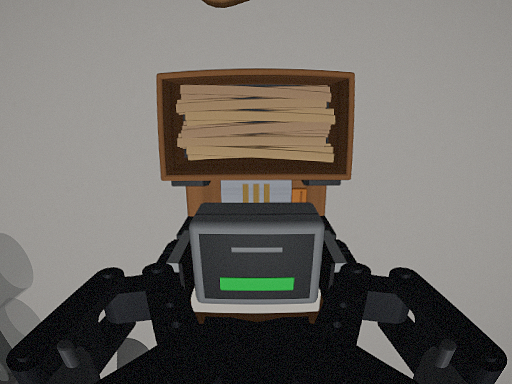

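Pack and bay are aligned: bin centred at column 256, light bar at (256,284). Lowering.

>>> jog_arm:
  motion:
    - [0,-0.025,0.3,0,0,0]
    - [0,0,0.3,0,0,0]
    - [0,0,0.3,0,0,0]
    - [0,0,0,0,0,0]
    - [0,0,0,0,0,0]

```text
clock: 14.85
eef_pos: [587.2, -256.9, 131.3]
tool_rot: [[-0.98, 0.201, -0.001], [0.201, 0.98, -0.0], [0.001, -0.0, -1.0]]
wrist_force: [-0.2, 0.1, -1.3]
opening: 0.69
```

>>> jog_arm:
  motion:
    - [0,0,0.1,0,0,0]
    - [0,0,0.1,0,0,0]
    - [0,0,0.1,0,0,0]
    - [0,0,0,0,0,0]

```text
clock: 15.25
eef_pos: [587.1, -256.9, 118.9]
tool_rot: [[-0.98, 0.201, -0.001], [0.201, 0.98, 0.0], [0.001, 0.0, -1.0]]
wrist_force: [-0.6, 0.4, -1.8]
opening: 0.687
```

>>> jog_arm:
  motion:
    - [0,0,0.15,0,0,0]
    - [0,0,0.15,0,0,0]
    - [0,0,0.1,0,0,0]
    - [0,0,0,0,0,0]

```text
clock: 15.65
eef_pos: [587.0, -256.9, 102.7]
tool_rot: [[-0.98, 0.201, -0.002], [0.201, 0.98, 0.0], [0.002, 0.0, -1.0]]
wrist_force: [0.4, -0.2, -1.9]
opening: 0.688
```

>>> jog_arm:
  motion:
    - [0,0,0.08,0,0,0]
    - [0,0,0.08,0,0,0]
    - [0,0,0.06,0,0,0]
    - [0,0,0,0,0,0]

```text
clock: 16.05
eef_pos: [587.7, -257.1, 96.1]
tool_rot: [[-0.98, 0.201, 0.001], [0.201, 0.98, -0.001], [-0.001, -0.0, -1.0]]
wrist_force: [-2.1, 0.5, 3.1]
opening: 0.691
```

>>> jog_arm:
  motion:
    - [0,0,0.05,0,0,0]
    - [0,0,0.05,0,0,0]
    - [0,0,0.03,0,0,0]
    - [0,0,0,0,0,0]

```text
clock: 16.45
eef_pos: [587.8, -257.1, 91.9]
tool_rot: [[-0.98, 0.201, 0.001], [0.201, 0.98, -0.001], [-0.001, -0.001, -1.0]]
wrist_force: [-4.5, 2.3, 7.8]
opening: 0.689
```

>>> jog_arm:
  motion:
    - [0,0,0.04,0,0,0]
    - [0,0,0,0,0,0]
    - [0,0,0,0,0,0]

```text
clock: 16.75
eef_pos: [587.8, -257.2, 91.8]
tool_rot: [[-0.98, 0.2, 0.001], [0.2, 0.98, -0.001], [-0.002, -0.001, -1.0]]
wrist_force: [-8.7, 4.6, 15.0]
opening: 0.689
```

The stop is felt at the predicted height (91.8) with about 17 N down. Release, raise and check.

>>> jog_arm:
  motion:
    - [0,0,0.03,0,0,0]
    - [0,0,0,0,0,0]
    - [0,0,0,0,0,0]

```text
clock: 17.05
eef_pos: [587.9, -257.2, 91.7]
tool_rot: [[-0.98, 0.2, 0.002], [0.2, 0.98, -0.002], [-0.002, -0.001, -1.0]]
wrist_force: [-10.3, 6.5, 20.3]
opening: 0.689
```

>>> jog_arm:
  motion:
    - [0,0,0,0,0,0]
    - [0,0,0,0,0,0]
    - [0,0,0,0,0,0]
    - [0,0,0,0,0,0]
    - [0,0,0,0,0,0]
  claw: -1

```text
clock: 17.55
eef_pos: [587.3, -257.1, 86.6]
tool_rot: [[-0.98, 0.201, -0.001], [0.201, 0.98, 0.0], [0.001, -0.0, -1.0]]
wrist_force: [-0.3, 0.4, 0.2]
opening: 1.001
```

>>> jog_arm:
  motion:
    - [0,0,-0.3,0,0,0]
    - [0,0,-0.6,0,0,0]
    - [0,0,-0.8,0,0,0]
    - [0,0,-0.8,0,0,0]
    - [0,0,-0.3,0,0,0]

```text
clock: 18.05
eef_pos: [588.6, -257.6, 204.6]
tool_rot: [[-0.98, 0.201, 0.006], [0.201, 0.98, -0.002], [-0.007, -0.001, -1.0]]
wrist_force: [1.0, -0.2, 0.4]
opening: 0.997
```

>>> jog_arm:
  motion:
    - [0,0,0,0,0,0]
    - [0,0,0,0,0,0]
    - [0,0,0,0,0,0]

```text
clock: 18.35
eef_pos: [586.9, -256.7, 197.0]
tool_rot: [[-0.98, 0.201, -0.003], [0.201, 0.98, 0.001], [0.003, 0.0, -1.0]]
wrist_force: [-0.3, -0.0, -0.3]
opening: 1.001
```

```bash
python3 pk.py w9 46; python3 - <<'E'
from rig import robot
from h import *
s=robot.snapshot("side");a=s["pixels"][:,:,::-1];b=cv2.imread("pics/w9.png")
A=cv2.resize(a[205:325,270:420],None,fx=3,fy=3,interpolation=cv2.INTER_CUBIC)
B=cv2.resize(b[100:280,180:340],None,fx=2,fy=2,interpolation=cv2.INTER_CUBIC)
o=np.zeros((360,450+320,3),np.uint8);o[:,:450]=A;o[:,450:]=B;cv2.imwrite("pics/fin.png",o)
for k in("green","amber"):
  for c,n in blobs(s["pixels"],k): print(k,c.round(1),n,plane(s,c,40 if k=="amber" else 46).round(1))
E
```

```text
[ 586.9 -256.8  197.1] [[-0.98, 0.201, -0.003], [0.201, 0.98, 0.001], [0.003, 0.0, -1.0]] [ 0.   0.6 -0.7] 18.4
[[254. 208.]] [array([ 589.75, -249.6 ]), array([ 6.67, 33.81]), np.float64(78.38)]
green [279.5 173. ] 14 [680.5 123.2  46. ]
green [182.4 193.3] 22 [396.9 131.3  46. ]
green [166.5 211.5] 28 [337.7  63.3  46. ]
green [336.6 255.7] 56 [ 591.  -247.2   46. ]
amber [271.8  30.2] 62 [3003.2 4255.8   40. ]
amber [208.2  60.8] 483 [1203.1 2076.3   40. ]
amber [254.1  60.4] 277 [1538.3 1956.9   40. ]
amber [220.  163.5] 14 [557.8 271.6  40. ]
amber [222.4 173. ] 16 [538.8 207.1  40. ]
amber [510.5 172.5] 11 [1306.3 -169.2   40. ]
amber [510.6 196.4] 8 [1159.3 -255.9   40. ]
amber [499.6 232.4] 1146 [ 971.1 -342.    40. ]
amber [350.7 229.4] 20 [ 682.7 -183.    40. ]
amber [301.1 237.3] 33 [ 567.6 -157.9   40. ]
amber [352.9 276.3] 735 [ 585.7 -302.8   40. ]
amber [325.7 262.7] 11 [ 564.1 -249.    40. ]
amber [310.2 276.4] 60 [ 515.1 -266.9   40. ]
amber [387.5 361.5] 3782 [ 511.8 -462.    40. ]
amber [465.7 379.5] 105 [ 586.2 -531.3   40. ]
```

View pics/fin.png

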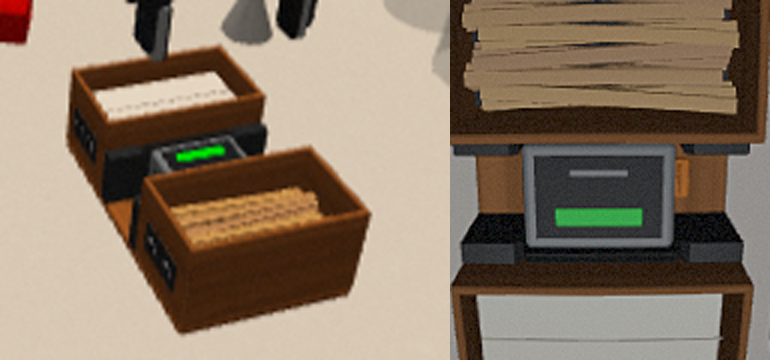

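```bash
python3 -c "
from rig import robot
print(robot.state()['wrist_force'],robot.state()['clock']);print(robot.sign_off())"
```

```text
[-0.48641055 -0.063667    0.74654336] 18.45
the job is handed in; nothing more can be done
None
```

The green-lit pack is in the caddy's bay and pressed to the bottom stop. I handed the job in at 18.5 s of the 61 s allowed; no verdict is reported. I lifted the pack out by its long faces and set it flat on the free bar top. I then let go, took it again by its end faces, and lowered it into the bay.

**Last checks:**
- **Seating:** the downward motion stopped dead at a TCP height of 91.7 mm, where I had worked out 91.8 mm for fully home. The force rose to about 20 N with no further movement. I could not read the ejector's travel directly, so that it is at its stop is inferred from this.
- **Centring:** the wrist camera puts the pack about 1.6 mm from the bay centre and turned only about 0.3° from the caddy's axes.
- **Flushness:** the side and wrist views fit a top at the 46 mm rim to about 1 mm. They disagree by 2–3 mm sideways, but the side camera showed a similar offset on the strip earlier.
- **Other objects:** the two amber packs' lights are where they were, within about 1.5 mm. I kept the arm away from the glass and the jigger but did not re-measure them.
- **Gripper:** it is open and clear of everything, with the wrist force near zero.

No check failed. I viewed 8 pictures.

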